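Shut the rusk in the hand toaster and turn it over

TASK

One of the two open hinged hand toasters on the trolley has a rusk in it. Shut that toaster fully over the rusk, then turn the whole toaster over by its handle and lay it down gently, without letting it drop or topple, so that it lies flat on the steel trolley top, lid side down, still shut with the rusk inside. Let go of it, and leave the empty toaster alone.

Things in the scene. Friction and masses are not known exactly. Their poses are not given: they have to be found in the camera images.
- toaster: Loose hinged toaster, RED grip, rusk inside, 0.48 kg. Origin: under the centre of its lower pan, 100 mm square, 16 mm deep, 4 mm walls, z up; shut 32 mm thick. Hinge line along y at x 50, z 16 mm. Handle: wire arms y +-42 mm lead to a round grip, 16 mm thick, 70 mm long, along y at x -105, z 16 mm. The grip spins freely: held by it, the toaster hangs straight down, hinge edge lowest, 155 mm below.
- toaster_lid (a joint): Lid (upper pan) of the red-grip toaster, 100 g, 100 mm from hinge to free edge, outer face 16 mm outside the hinge-rim plane. 0 rad = fully shut, 1.57 = upright over the hinge, 2.0 = stop, leaning away from the handle; starts at 1.6 to 1.85. No latch: the hinge is stiff (0.15 N m, about 1.5 N at the free edge), so the lid stays at any angle, also shut while hanging or upside down.
- rusk: Brown hard rusk, a rounded slab 70 x 45 x 14 mm, 30 g, lying loose and flat in the lower pan of the red-grip toaster. Origin: centre of its underside, z up, x along its length.
- toaster_empty: Bystander to leave alone: a second hand toaster of the same shape, size, origin and axes, but with a BLACK grip, standing open and empty. (Either toaster turned over flat has its z axis down and its origin 32 mm above the trolley top, its grip's centre again 16 mm above it.)
Not all that is in view belongs to the job. There is more than one size of the rusk; the job needs the largest. What is shaped like the toaster but yellow is not meant.

How it is judged:
By the outcome, as a careful person would: the job done as asked, in the order asked, and still so for the second after the job is handed in, with the robot touching nothing.
It also fails if it takes over 56 s, if anything falls off the work surface, if the arm or the gripper's body presses on something with over 40 N, if the wrist force passes 120 N, or if a joint passes its speed limit or range.

ROBOT

A 6-joint arm with a two-finger parallel gripper is mounted at the origin on the work surface. World frame = base frame: x ahead of the robot, y to its left, z up, the work surface at z = 0. Lengths are in mm, angles in rad, forces in N, time in s.
With the tool pointing down it reaches from about 350 to 775 mm from the base axis. Payload 7.3 kg.
Tool frame: the origin (TCP) lies between the finger pads; the fingertips stand 25 mm ahead of it and the grasp point (between the pads) lies 6 mm ahead of it; z points along the fingers, y is the direction in which the jaws open and shut (so a half turn about z gives the same grasp; the last joint's range is limited). The gripper opens to 92 mm and grips with 3 to 60 N. Pads are 19 mm wide; open, the fingers measure 130 mm over their backs; the gripper's body (75 mm by 190 mm) begins 47 mm behind the grasp point.
Start: joints at [-1.468, 0.342, 1.524, -0, 1.275, -0.146], TCP at [129.298, -508.849, 227.141] pointing down, gripper open.
Joint ranges: [-2.53, 2.53], [-0.77, 2.02], [0.04, 2.7], [-1, 4.14], [0.28, 2.66], [-3.11, 3.11]. Speed limits (rad/s): [2.57, 2.57, 3.14, 3.14, 3.14, 3.14].

INTERFACE

Orientations are given as [roll, pitch, yaw] about the fixed x, y, z axes, in that order (R = Rz(yaw) Ry(pitch) Rx(roll)).
In Python, from plant import get_obs, capture, calibration, close_job gives the robot as it stands. The module is installed in compiled form; this text tells all that it offers.
- The arm moves only by the shell command python3 -m jog 'ROWS'. ROWS is JSON, one flat list of numbers, 5 for each row, row after row: the closure, from 0 (fully open) to 1 (shut), then the shift along the tool's x, y, z in mm, then the turn about the tool's z in degrees. In form: [fingers, tx, ty, tz, yaw, fingers, tx, ty, tz, yaw, ...]. A call has 1 to 5 rows; each row shifts and turns the pose as measured when the row begins, along the tool's axes as they then stand; what a row does not reach is not made up. A row lasts 1/10 s, in which the tool goes at most 50 mm and 8.59 degrees, less where a joint would pass 70% of its speed; a pose out of reach is approached as far as the arm can. A call is refused whole if a number of a shift passes 50 or a number of a turn 8.59, either way. A call with a gripper value outside its range is refused whole. The fingers move at their own pace and stop on an object; the grip force is fixed at half the most. Time passes only in rows, so rows that do not move let the fingers close. It gives the time, the measured TCP pose, the force and the opening at its end, in the units of the state.
- get_obs(): the state, without advancing time (a new reading comes with each control period).
- capture(name): name is "scene" or "top"; returns (picture, depth): 384x512x3 uint8, red, green, blue; 384x512 float32, mm along the optical axis (not along the pixel's ray), 0 where there is no reading.
- calibration(name): a dict with "fovy" (degrees; the focal length in pixels is half the picture's height over the tangent of half this angle, whatever the lens; pixels are square), "cx", "cy" (the principal point, pixels), "k1" (the pictures are not rectified: a ray, as slopes to the right and down, at radius r is drawn at 1 + k1 r^2 times it, then the intrinsics apply), "R" (3x3) and "t" (3): a world point X has camera coordinates R X + t. Camera axes: x right, y down, z forward; pixel columns grow to the right and rows downward; lengths in mm; the calibration is good to about 2 mm. A picture is of the moment at which its call begins. calibration takes no time and is no camera call.
- close_job(): hands the job in, once; it reports no verdict.
The state is a dict: "time": time; "joint_positions": joint angles; "dq": joint speeds; "tau": joint torques, N m; "tool_pos": TCP position; "tcp_rot": TCP orientation; "contact_force": force on the tool from outside, world axes, zero at the start; "moment": the same for the moment, N m; "grip_width": finger opening in mm.
Only numpy, scipy, OpenCV 4.12 (cv2) and the standard library are available. Lean on these libraries where they do the work, as an engineer would, in place of code of your own. Each camera call takes 0.05 s, during which the arm holds its last target.

## Working session

There is one attempt and no reset: what is moved stays moved. The work goes in short steps, Python scripts to look and compute and a shell command to move; the robot and the scene stay as the last step left them, time stands still between calls to the robot, and variables do not carry over. Pictures are saved under pics/ and viewed, and the job is handed in when it is done.

```bash
mkdir -p pics; ls
cat > h.py <<'E'
import numpy as np, cv2
from plant import get_obs, capture, calibration, close_job
def pix2ray(name,uv):
    c=calibration(name); f=192/np.tan(np.radians(c["fovy"])/2)
    d=(np.atleast_2d(np.array(uv,float))-[c["cx"],c["cy"]])/f
    s=d.copy()
    for _ in range(20):
        s=d/(1+c["k1"]*(s**2).sum(1,keepdims=True))
    R=np.array(c["R"]);t=np.array(c["t"])
    return np.c_[s,np.ones(len(s))],R,t
def onplane(name,uv,z):
    r,R,t=pix2ray(name,uv); o=-R.T@t; w=r@R
    return o+w*((z-o[2])/w[:,2])[:,None]
def withdepth(name,uv,d):
    r,R,t=pix2ray(name,uv); return (r*np.atleast_1d(d)[:,None]-t)@R
def cloud(name,depth):
    v,u=np.mgrid[:384,:512]
    return withdepth(name,np.c_[u.ravel(),v.ravel()],depth.ravel()).reshape(384,512,3)
E
python3 - <<'E'
from h import *
print(get_obs())
for n in ("scene","top"):
    p,d=capture(n); np.savez("pics/%s0.npz"%n,p=p,d=d)
    cv2.imwrite("pics/%s0.png"%n,cv2.resize(p[:,:,::-1],(800,600)))
    print(n,calibration(n))
E
```

```text
pics
{'time': 0.0, 'joint_positions': array([-1.46800320e+00,  3.42683973e-01,  1.52503974e+00, -2.16975851e-05,
        1.27539156e+00, -1.46007717e-01]), 'dq': array([ 0.00018962,  0.00051171, -0.00090955,  0.00039494,  0.00093732,
       -0.00070874]), 'tau': array([-1.81397656e-03, -4.31246388e+01, -2.44222319e+01,  7.14331074e-02,
        5.60276338e-02, -1.41945525e-04]), 'tool_pos': array([ 129.2449956 , -508.41285322,  226.45714618]), 'tcp_rot': array([-3.14008322e+00, -2.00996894e-04,  2.48807030e-01]), 'contact_force': array([-0.4753673 ,  0.1468677 ,  0.19858818]), 'moment': array([0.01518418, 0.01077924, 0.02990158]), 'grip_width': 91.69413992617129}
scene {'fovy': 42.75103446933486, 'cx': 251.3524233562099, 'cy': 191.5476761227383, 'k1': -0.0010573870915800878, 'R': array([[ 0.69252207,  0.72119299, -0.0171419 ],
       [ 0.36230644, -0.36825447, -0.85622584],
       [-0.62381666,  0.58674467, -0.51631722]]), 't': array([-325.47593944, -159.37031387, 1583.91649539])}
top {'fovy': 54.645229043877094, 'cx': 254.60503859157544, 'cy': 186.33457393129385, 'k1': -0.06911161135154568, 'R': array([[ 0.01050755, -0.9998915 ,  0.0103235 ],
       [-0.99540588, -0.01144186, -0.09505904],
       [ 0.09516685, -0.00927724, -0.99541811]]), 't': array([-70.76199037, 529.92797282, 716.874861  ])}
```

View pics/scene0.png

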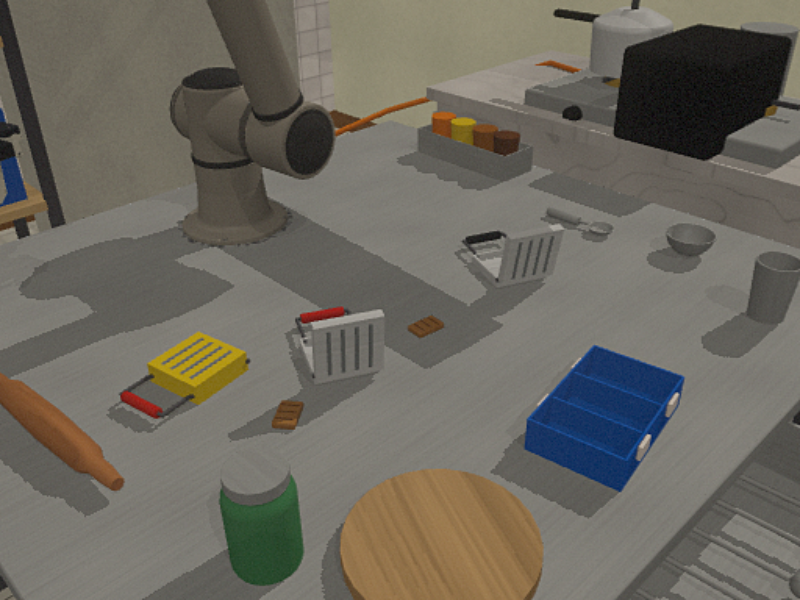

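View pics/top0.png

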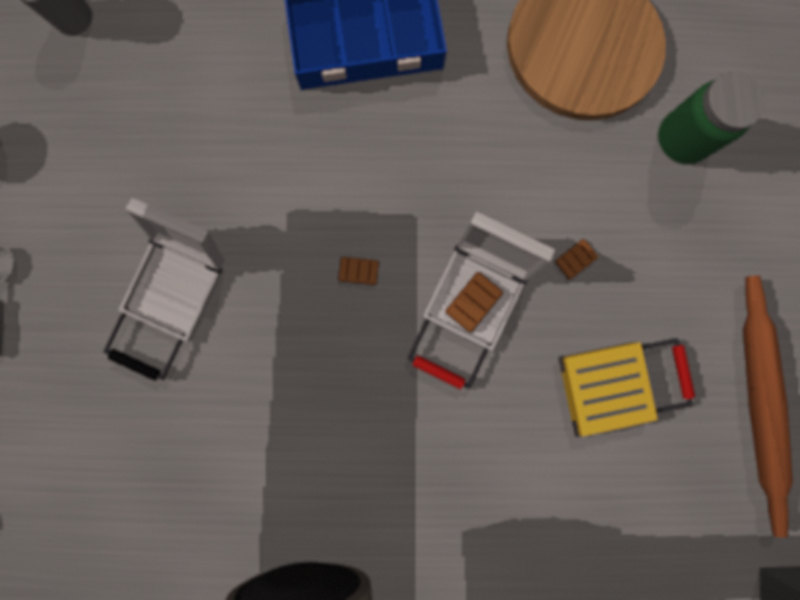

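The top view (800x600) shows three toaster shapes:
- **White with red grip:** at (440,372), open, with a large rusk in it at (474,302). It fits the description.
- **White with black grip:** at (135,363), empty.
- **Yellow:** at (610,388), not meant.

The loose small rusks at (358,270) and (577,258) are distractors. Next I'll confirm with an enlarged crop and measure.

Run:
```python
from h import *
z=np.load("pics/top0.npz");p,d=z["p"],z["d"]
cv2.imwrite("pics/crop0.png",cv2.resize(p[125:260,250:385,::-1],(600,600),interpolation=cv2.INTER_CUBIC))
hsv=cv2.cvtColor(p,cv2.COLOR_RGB2HSV)
C=cloud("top",d)
def blobs(m,name,zp):
    n,l,s,c=cv2.connectedComponentsWithStats(m.astype(np.uint8))
    for i in range(1,n):
        if s[i,4]<40: continue
        pts=np.argwhere(l==i)[:,::-1].astype(np.float32)
        r=cv2.minAreaRect(pts); w=onplane("top",cv2.boxPoints(r),zp)
        e=C[l==i]
        mid=onplane("top",[r[0]],zp)[0]
        sides=[(w[1]-w[0])[:2],(w[2]-w[1])[:2]]
        L=max(sides,key=np.linalg.norm)
        print(name,s[i,4],np.round(r[0]),"mid",mid.round(1),"len",[round(float(np.linalg.norm(q))) for q in sides],"ang",np.degrees(np.arctan2(L[1],L[0])).round(1),"zmed",np.median(e[:,2]).round(1),"zmax",e[:,2].max().round(1))
H,S,V=[hsv[...,i].astype(int) for i in range(3)]
blobs(((H<4)|(H>174))&(S>170)&(V>90),"red",20)
blobs((H>=5)&(H<17)&(S>110)&(V>40),"brown",18)
print("table z",np.median(C[200:300,20:60,2]), C[330:350,200:250,2].mean())
# white parts of the toaster
m=(S<40)&(V>125); 
reg=np.zeros_like(m); reg[125:260,255:360]=1
P=C[reg&(C[...,2]>8)]
h,e=np.histogram(P[:,2],bins=np.arange(8,130,6)); print(h)
up=P[P[:,2]>60]; print("lid pts",len(up), up.mean(0), up[:,2].max())
```

```text
red 238 [437. 237.] mid [ 431.  -437.4   20. ] len [15, 69] ang -168.4 zmed 23.2 zmax 26.8
red 230 [281. 238.] mid [ 428.8 -117.8   20. ] len [13, 69] ang -115.1 zmed 23.8 zmax 764.7
brown 6445 [375.  38.] mid [ 855.6 -320.3   18. ] len [224, 175] ang -87.5 zmed 22.7 zmax 764.7
brown 357 [369. 165.] mid [ 577.3 -298.4   18. ] len [50, 31] ang -51.3 zmed 11.0 zmax 764.7
brown 372 [229. 173.] mid [558.3 -13.   18. ] len [31, 49] ang -95.7 zmed 10.9 zmax 14.6
brown 697 [303. 193.] mid [ 519.2 -162.9   18. ] len [68, 43] ang -38.3 zmed 18.9 zmax 764.7
brown 3087 [491. 260.] mid [ 385.2 -554.6   18. ] len [53, 346] ang -175.7 zmed 38.6 zmax 764.7
table z 0.9275295927565383 2.5410885778517924
[ 104 1369  609   67   55   59   58   60   62   69   63   57   17    8
   11    5    7  406  120    0]
lid pts 836 [ 576.71860855 -185.35199782  145.19563865] 764.6951715785498
```

View pics/crop0.png

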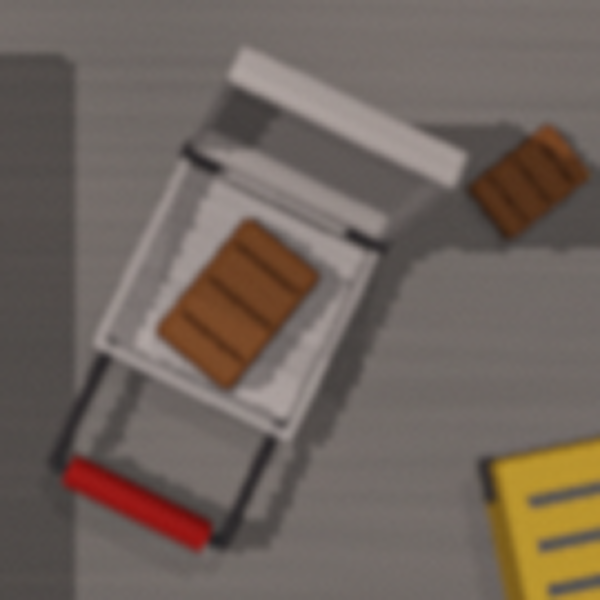

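```bash
python3 - <<'E'
from h import *
z=np.load("pics/top0.npz");p,d=z["p"],z["d"]
C=cloud("top",d)
reg=np.zeros(d.shape,bool); reg[125:260,255:360]=1
P=C[reg&(C[...,2]>8)&(C[...,2]<130)]
a=np.radians(-25.1);ex=np.array([np.cos(a),np.sin(a)]);ey=np.array([-ex[1],ex[0]])
g=np.array([428.8,-117.8])
Q=np.c_[(P[:,:2]-g)@ex,(P[:,:2]-g)@ey,P[:,2]]
for lo,hi in((12,20),(60,80),(80,100),(104,120)):
    q=Q[(Q[:,2]>lo)&(Q[:,2]<hi)];print(lo,len(q),"s",np.percentile(q[:,0],[1,5,50,95,99]).round(1),"t",np.percentile(q[:,1],[1,5,50,95,99]).round(1), "z",np.median(q[:,2]))
q=P[(P[:,2]>104)]; r=cv2.minAreaRect(q[:,:2].astype(np.float32)); print("lid top rect",r)
E
cat > tip.py <<'E'
from h import *
# tip of near face / tcp in toaster frame: grip-centred; s along x_t, t along y_t
import sys
g=np.array([428.8,-117.8]);a=np.radians(-25.1)
ex=np.array([np.cos(a),np.sin(a)]);ey=np.array([-ex[1],ex[0]])
o=get_obs();x=o["tool_pos"];R=o["tcp_rot"]
print("t%.2f"%o["time"],"tcp",x.round(1),"s %.1f t %.1f tipz %.1f"%((x[:2]-g)@ex,(x[:2]-g)@ey,x[2]-25),"yaw %.1f"%np.degrees(R[2]),"F",o["contact_force"].round(1),"w %.1f"%o["grip_width"],"q",o["joint_positions"].round(2))
E
python3 tip.py
```

```text
12 1405 s [ -6.7   7.9 100.8 163.7 167. ] t [-54.  -49.1  -3.1  46.2  48.7] z 18.066166639054796
60 207 s [160.7 161.8 173.7 175.3 175.6] t [-50.7 -48.2  -4.9  41.4  47. ] z 69.98057261121187
80 39 s [162.6 162.9 165.7 175.2 179.2] t [-51.5 -50.9 -37.2  48.3  48.4] z 87.61365849678512
104 533 s [166.6 167.4 174.8 182.8 183.5] t [-51.2 -48.1  -1.9  43.9  47.4] z 114.95467534875337
lid top rect ((586.214111328125, -193.81072998046875), (100.33415985107422, 18.410390853881836), 64.31321716308594)
t0.10 tcp [ 129.3 -508.5  226.5] s -105.5 t -480.8 tipz 201.5 yaw 14.3 F [ 0.2  0.  -0.4] w 91.9 q [-1.47  0.34  1.52 -0.    1.28 -0.15]
```

Lid free edge measures s 167–183 mm from the grip at z 115. That gives a hinge at 155 and an angle of about 1.69, consistent with the description. Next, the clearance for the approach.

```bash
sed -i 's/428.8,-117.8/428.2,-119.2/; s/-25.1/-25.4/' tip.py
python3 - <<'E'
from h import *
z=np.load("pics/top0.npz");C=cloud("top",z["d"])
Z=C[...,2]; P=C[(Z>90)&(Z<600)]
for lo,hi in((90,130),(130,180),(180,250),(250,600)):
    q=P[(P[:,2]>lo)&(P[:,2]<hi)]
    if len(q): print(lo,len(q),q[:,:2].min(0).round(),q[:,:2].max(0).round())
E
python3 -m jog '[1,46,-14,0,0, 1,46,-14,0,0, 1,46,-14,0,0, 1,46,-14,0,0, 1,46,-14,0,0]'; python3 tip.py
```

```text
90 2016 [ 556. -495.] [893. 422.]
130 771 [ 235. -494.] [787.  68.]
180 1242 [231. -41.] [257.  90.]
250 502 [241. -35.] [255.  65.]
time: 0.6
tool_pos: [336.3, -383.6, 224.2]
tcp_rot: [-3.138, 0.002, 0.236]
contact_force: [-0.4, -0.4, 0.5]
grip_width: 56.1
t0.60 tcp [ 336.3 -383.6  224.2] s 30.4 t -278.3 tipz 199.2 yaw 13.5 F [-0.4 -0.4  0.5] w 56.1 q [-1.    0.32  1.57 -0.    1.26  0.33]
```

```bash
python3 -m jog '[1,46,-14,0,0, 1,46,-14,0,0, 1,46,-14,0,0, 1,46,-14,0,0, 1,46,-14,0,0]' >/dev/null
python3 -m jog '[1,0,0,0,-8.5, 1,0,0,0,-8.5, 1,0,0,0,-8.5, 1,0,0,0,-8.5, 1,0,0,0,-8.5]' >/dev/null;  python3 tip.py
```

```text
t1.60 tcp [ 555.5 -247.1  217.9] s 169.9 t -60.9 tipz 192.9 yaw 56.8 F [-0.7 -0.1 -1.4] w 0.4 q [-0.55  0.51  1.28  0.    1.36  0.03]
```

```bash
python3 -m jog '[1,0,0,0,-7.5, 1,30,25,0,0, 1,30,25,0,0]' >/dev/null;  python3 tip.py
```

```text
t1.90 tcp [ 624.1 -215.6  216.5] s 218.3 t -3.1 tipz 191.5 yaw 64.6 F [ 0.6 -0.6  0.3] w 0.5 q [-0.45  0.62  1.1   0.    1.44 -0.01]
```

```bash
python3 -m jog '[1,3,0,40,0, 1,0,0,30,0, 1,0,0,22,0, 1,0,0,0,0]' >/dev/null;  python3 tip.py
python3 - <<'E'
from h import *
p,d=capture("scene");np.savez("pics/s1.npz",p=p,d=d)
cv2.imwrite("pics/s1.png",cv2.resize(p[110:290,120:360,::-1],(800,600),interpolation=cv2.INTER_CUBIC))
E
```

```text
t2.30 tcp [ 628.6 -208.4  119.8] s 219.3 t 5.4 tipz 94.8 yaw 64.9 F [-0.4 -0.5 -0. ] w 0.2 q [-0.44  0.69  1.23  0.    1.23 -0.  ]
```

View pics/s1.png

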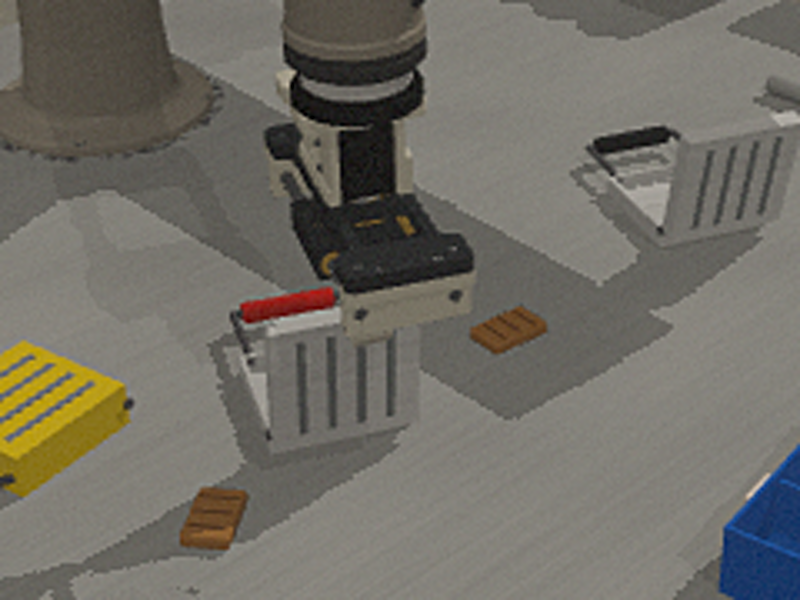

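Run:
```python
from h import *
z=np.load("pics/s1.npz");p,d=z["p"],z["d"];C=cloud("scene",d)
g=np.array([428.2,-119.2]);a=np.radians(-25.4)
ex=np.array([np.cos(a),np.sin(a)]);ey=np.array([-ex[1],ex[0]])
for v in range(180,245,4):
    print(v,end=" ")
    for u in (225,233,241,249,257):
        c=C[v,u]; print("(%d,%d,%d)"%((c[:2]-g)@ex,(c[:2]-g)@ey,c[2]),end=" ")
    print()
```

```text
180 (270,-16,227) (245,5,210) (250,20,209) (287,24,229) (291,38,228) 
184 (282,-19,226) (289,-6,227) (295,7,228) (298,21,227) (303,34,227) 
188 (297,-23,227) (303,-10,227) (306,3,226) (311,17,226) (316,30,226) 
192 (312,-27,228) (313,-13,225) (315,0,224) (314,15,220) (312,31,216) 
196 (313,-28,220) (315,-14,218) (313,1,214) (313,15,211) (304,34,202) 
200 (313,-29,212) (314,-14,209) (306,2,201) (304,18,197) (304,34,193) 
204 (306,-27,199) (307,-12,196) (306,2,192) (305,18,188) (304,34,184) 
208 (306,-28,191) (305,-12,186) (182,38,100) (44,100,2) (52,118,3) 
212 (216,-5,121) (227,8,125) (179,39,88) (63,93,3) (66,113,0) 
216 (176,3,83) (178,21,80) (179,39,77) (75,89,0) (83,108,0) 
220 (176,3,73) (177,21,69) (177,39,66) (94,83,1) (102,101,3) 
224 (177,2,63) (173,21,56) (174,39,53) (110,78,1) (119,95,3) 
228 (174,2,50) (172,21,45) (172,40,40) (123,74,0) (130,91,0) 
232 (173,2,39) (172,20,34) (172,39,29) (141,68,1) (146,86,0) 
236 (169,3,25) (173,20,24) (169,40,16) (155,63,0) (163,80,2) 
240 (168,2,14) (159,23,2) (160,42,-1) (167,59,-1) (173,76,-1) 
244 (167,2,1) (172,19,1) (179,36,2) (183,54,0) (189,71,0)
```

```bash
python3 -m jog '[1,-2,-9,-2,0, 1,-2,-9,-2,0, 1,0,-9,-1,0]' >/dev/null;  python3 tip.py; python3 -m jog '[1,0,-7,0,0, 1,0,-7,0,0]' >/dev/null;  python3 tip.py
```

```text
t2.65 tcp [ 604.4 -202.2  130.4] s 194.8 t 0.6 tipz 105.4 yaw 64.9 F [ 0.2 -0.1 -0. ] w 0.3 q [-0.45  0.63  1.32  0.    1.2  -0.01]
t2.85 tcp [ 591.1 -196.2  133. ] s 180.2 t 0.3 tipz 108.0 yaw 64.8 F [0.  0.  0.3] w 0.5 q [-0.45  0.6   1.36  0.    1.18 -0.01]
```

```bash
python3 -m jog '[1,0,-8,0,0, 1,0,-8,0,0,1,0,-8,0,0]' >/dev/null;  python3 tip.py
```

```text
t3.15 tcp [ 567.8 -185.2  134. ] s 154.4 t 0.3 tipz 109.0 yaw 64.8 F [-0.3 -0.   0.9] w 0.4 q [-0.45  0.56  1.44  0.01  1.14 -0.01]
```

```bash
cat > look.py <<'E'
from h import *
import sys
n,cam=sys.argv[1],sys.argv[2]; b=list(map(int,sys.argv[3:7]))
p,d=capture(cam);np.savez("pics/%s.npz"%n,p=p,d=d)
c=p[b[0]:b[1],b[2]:b[3],::-1]
f=min(800/c.shape[1],600/c.shape[0])
cv2.imwrite("pics/%s.png"%n,cv2.resize(c,None,fx=f,fy=f,interpolation=cv2.INTER_CUBIC))
E
python3 look.py s2 scene 110 290 120 360
```

```text
(no output)
```

View pics/s2.png

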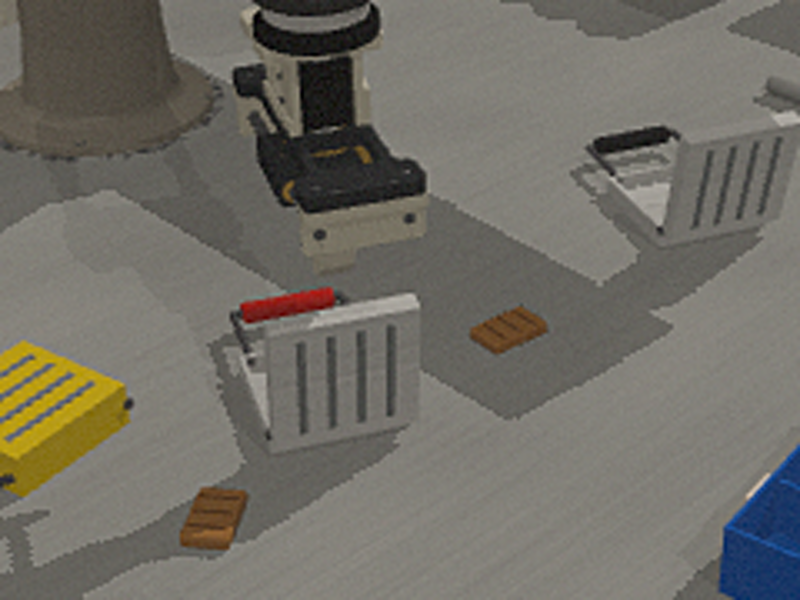

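Run:
```python
from h import *
g=np.array([428.2,-119.2]);a=np.radians(-25.4)
ex=np.array([np.cos(a),np.sin(a)]);ey=np.array([-ex[1],ex[0]])
z=np.load("pics/s2.npz");C=cloud("scene",z["d"])
for v in range(170,215,2):
    print(v,end=" ")
    for u in (214,218,222,226,240):
        c=C[v,u]; print("(%d,%d,%d)"%((c[:2]-g)@ex,(c[:2]-g)@ey,c[2]),end=" ")
    print()
```

```text
170 (244,-29,238) (249,-23,239) (248,-15,237) (247,-7,235) (246,20,229) 
172 (249,-30,236) (246,-22,233) (252,-16,235) (248,-7,231) (244,20,224) 
174 (247,-30,231) (247,-23,229) (246,-15,227) (245,-7,225) (241,21,217) 
176 (248,-31,227) (247,-23,225) (241,-14,220) (243,-6,220) (240,21,213) 
178 (240,-29,218) (239,-21,216) (241,-14,216) (240,-6,214) (239,21,208) 
180 (238,-29,213) (239,-22,212) (241,-14,212) (240,-6,209) (240,21,204) 
182 (243,-30,211) (240,-22,208) (237,-13,205) (237,-6,203) (-89,118,1) 
184 (241,-30,206) (241,-22,204) (238,-14,201) (240,-6,200) (-81,115,0) 
186 (244,-31,203) (172,-6,159) (172,1,157) (-81,75,2) (-74,113,-1) 
188 (148,-10,141) (168,-6,151) (174,1,153) (168,11,148) (-61,109,0) 
190 (150,-10,137) (168,-6,147) (165,2,143) (-61,70,1) (-51,106,0) 
192 (-64,37,0) (156,-3,134) (-55,57,1) (-52,67,1) (-38,102,2) 
194 (-51,34,2) (-50,44,1) (-45,54,1) (-41,64,1) (-30,99,0) 
196 (-44,32,0) (-1,32,25) (-38,52,0) (-30,61,2) (-20,96,0) 
198 (2,21,24) (3,31,23) (3,41,20) (-18,57,4) (167,41,116) 
200 (4,20,19) (9,29,20) (3,41,14) (-11,55,2) (170,40,113) 
202 (4,20,13) (1,31,9) (169,0,116) (174,8,117) (180,37,114) 
204 (172,-17,116) (173,-9,115) (175,-1,114) (177,7,114) (182,36,110) 
206 (178,-19,116) (178,-10,113) (184,-3,115) (183,5,113) (181,36,105) 
208 (184,-21,115) (184,-12,112) (180,-2,108) (182,5,107) (180,36,99) 
210 (183,-21,109) (185,-12,108) (182,-3,105) (178,6,100) (182,36,96) 
212 (181,-21,102) (182,-12,101) (182,-3,99) (178,6,94) (176,37,86) 
214 (183,-21,99) (183,-13,97) (179,-3,92) (181,4,91) (180,36,83)
```

The finger passed over the lid without touching it: the camera puts the fingertips near z 140, against the 109 I assumed. I'll check that mismatch before going on.

```bash
python3 tip.py; python3 tip.py
python3 - <<'E'
from h import *
o=get_obs();print({k:np.round(v,3) for k,v in o.items()})
g=np.array([428.2,-119.2]);a=np.radians(-25.4)
ex=np.array([np.cos(a),np.sin(a)]);ey=np.array([-ex[1],ex[0]])
z=np.load("pics/s2.npz");C=cloud("scene",z["d"])
c=C[110:215,170:270].reshape(-1,3); s=np.c_[(c[:,:2]-g)@ex,(c[:,:2]-g)@ey,c[:,2]]
q=s[(s[:,2]>118)&(s[:,2]<400)]
for lo in range(118,330,10):
    k=q[(q[:,2]>=lo)&(q[:,2]<lo+10)]
    if len(k): print(lo,len(k),"s",k[:,0].min().round(),k[:,0].max().round(),"t",k[:,1].min().round(),k[:,1].max().round())
p,d=capture("top");np.savez("pics/t2.npz",p=p,d=d);cv2.imwrite("pics/t2.png",p[:,:,::-1])
E
```

```text
t3.20 tcp [ 566.7 -184.5  133.9] s 153.1 t 0.4 tipz 108.9 yaw 64.9 F [-1.   1.1 -1. ] w 0.3 q [-0.45  0.56  1.45  0.01  1.14 -0.01]
t3.20 tcp [ 566.7 -184.5  133.9] s 153.1 t 0.4 tipz 108.9 yaw 64.9 F [-1.   1.1 -1. ] w 0.3 q [-0.45  0.56  1.45  0.01  1.14 -0.01]
{'time': np.float64(3.2), 'joint_positions': array([-0.446,  0.556,  1.447,  0.005,  1.143, -0.009]), 'dq': array([ 0.   ,  0.024, -0.043,  0.001,  0.014,  0.001]), 'tau': array([-8.2200e-01, -5.1022e+01, -2.5392e+01,  9.0000e-02, -6.2100e-01,
        1.5000e-02]), 'tool_pos': array([ 566.685, -184.498,  133.917]), 'tcp_rot': array([-3.137, -0.005,  1.132]), 'contact_force': array([-0.998,  1.067, -0.96 ]), 'moment': array([-0.009, -0.002,  0.052]), 'grip_width': np.float64(0.333)}
118 4 s 171.0 174.0 t -13.0 42.0
128 7 s 150.0 161.0 t -11.0 7.0
138 24 s 145.0 170.0 t -12.0 10.0
148 41 s 160.0 174.0 t -11.0 11.0
158 6 s 170.0 174.0 t -10.0 8.0
198 167 s 69.0 245.0 t -37.0 36.0
208 261 s 68.0 244.0 t -37.0 37.0
218 357 s 63.0 251.0 t -38.0 36.0
228 263 s 66.0 252.0 t -38.0 36.0
238 707 s 59.0 251.0 t -38.0 37.0
248 158 s 106.0 174.0 t -26.0 24.0
258 137 s 108.0 173.0 t -24.0 25.0
268 116 s 130.0 174.0 t -25.0 21.0
278 118 s 148.0 176.0 t -23.0 22.0
288 98 s 109.0 175.0 t -38.0 35.0
298 165 s 106.0 193.0 t -38.0 35.0
308 244 s 131.0 193.0 t -38.0 36.0
318 94 s 157.0 191.0 t -34.0 27.0
328 103 s 165.0 196.0 t -39.0 19.0
```

View pics/t2.png

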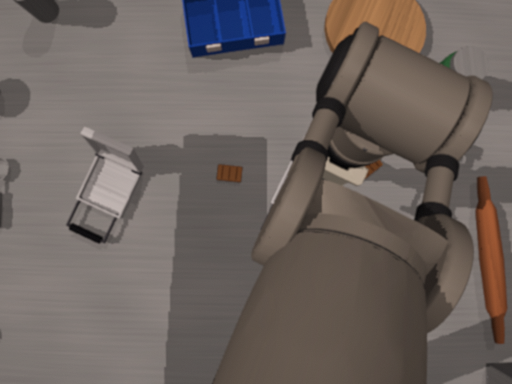

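The gripper's body lower edge (z about 198, 63 above the reported TCP, where 41 is expected) and the fingertips both sit about 23 mm higher than the stated geometry. So the fingertip is at roughly tool z − 2. I'll use that value and check it again at the first contact. Going back behind the lid.

```bash
sed -i 's/x\[2\]-25/x[2]-2/' tip.py; python3 -m jog '[1,0,0,-12,0, 1,0,24,0,0, 1,0,24,0,0,1,0,19,0,0,1,0,0,0,0]' >/dev/null;  python3 tip.py
```

```text
t3.75 tcp [ 631.2 -214.8  150.2] s 224.4 t 0.7 tipz 148.2 yaw 64.9 F [-0.  -0.5 -0.5] w 0.7 q [-0.45  0.66  1.2   0.    1.28 -0.01]
```

```bash
python3 -m jog '[1,0,-2,25,0, 1,0,-2,25,0, 1,0,0,0,0]' >/dev/null;  python3 tip.py
```

```text
t4.05 tcp [ 627.9 -213.   101.2] s 220.6 t 0.9 tipz 99.2 yaw 64.9 F [ 0.  -0.1 -0. ] w 0.4 q [-0.44  0.7   1.27  0.01  1.17 -0.01]
```

```bash
python3 -m jog '[1,0,-9,1,0, 1,0,-8,1,0]' >/dev/null;  python3 tip.py;  python3 -m jog '[1,0,-8,1,0, 1,0,-8,1,0]' >/dev/null;  python3 tip.py
```

```text
t4.25 tcp [ 612.5 -205.7  100.9] s 203.6 t 0.9 tipz 98.9 yaw 64.9 F [0.7 0.2 0.4] w 0.4 q [-0.44  0.67  1.33  0.01  1.14 -0.01]
t4.45 tcp [ 600.  -199.8  103.4] s 189.8 t 0.9 tipz 101.4 yaw 64.9 F [ 2.2 -0.5  7.3] w 0.3 q [-0.45  0.64  1.38  0.01  1.1  -0.01]
```

```bash
python3 -m jog '[1,0,0,0,0]' >/dev/null;  python3 tip.py;python3 look.py s3 scene 110 290 120 360
```

```text
t4.55 tcp [ 599.9 -199.7  105.2] s 189.6 t 1.0 tipz 103.2 yaw 64.9 F [-0.9 -0.4  0.5] w 0.2 q [-0.44  0.64  1.38  0.01  1.1  -0.01]
```

View pics/s3.png

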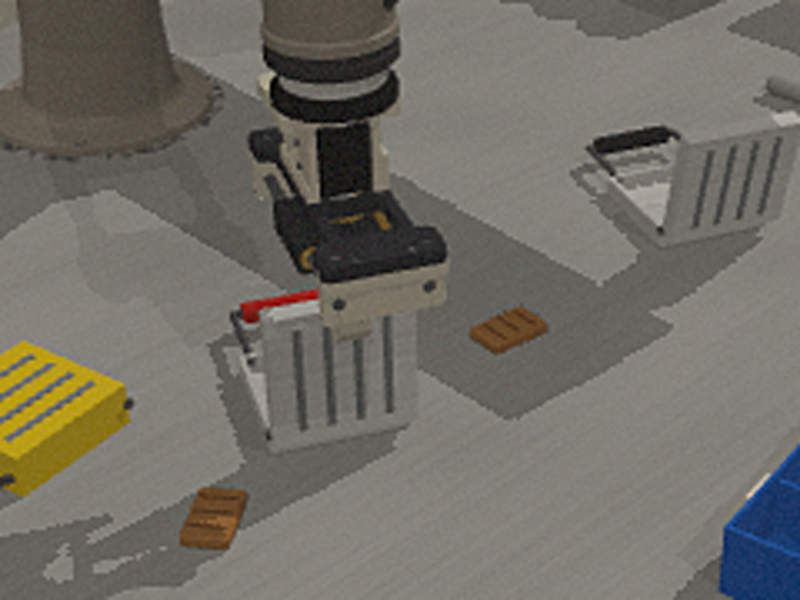

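The fingertip is now in front of the lid's outer face near its free edge (crop 350,335), and the lid has started to tilt. I'll follow the arc.

```bash
python3 -m jog '[1,0,-8,2,0, 1,0,-8,2,0,1,0,-8,2,0]' >/dev/null;  python3 tip.py; python3 -m jog '[1,0,-8,4,0, 1,0,-8,4,0,1,0,-8,4,0]' >/dev/null;  python3 tip.py
```

```text
t4.90 tcp [ 584.  -192.2  105.9] s 172.0 t 0.9 tipz 103.9 yaw 64.8 F [ 0.9 -0.4 11.6] w 0.2 q [-0.45  0.6   1.46  0.01  1.05 -0.01]
t5.20 tcp [ 564.2 -182.8   96.4] s 150.1 t 0.8 tipz 94.4 yaw 64.8 F [ 1.5 -0.1  2.3] w 0.4 q [-0.45  0.57  1.55  0.01  0.98 -0.01]
```

```bash
python3 -m jog '[1,0,-8,3,0, 1,0,-8,3,0,1,0,-8,4,0]' >/dev/null;  python3 tip.py; python3 look.py s4 scene 110 290 120 360
```

```text
t5.50 tcp [ 540.4 -171.5   83.7] s 123.8 t 0.8 tipz 81.7 yaw 64.8 F [ 1.3 -0.2  0.7] w 0.6 q [-0.45  0.55  1.63  0.01  0.92 -0.01]
```

View pics/s4.png

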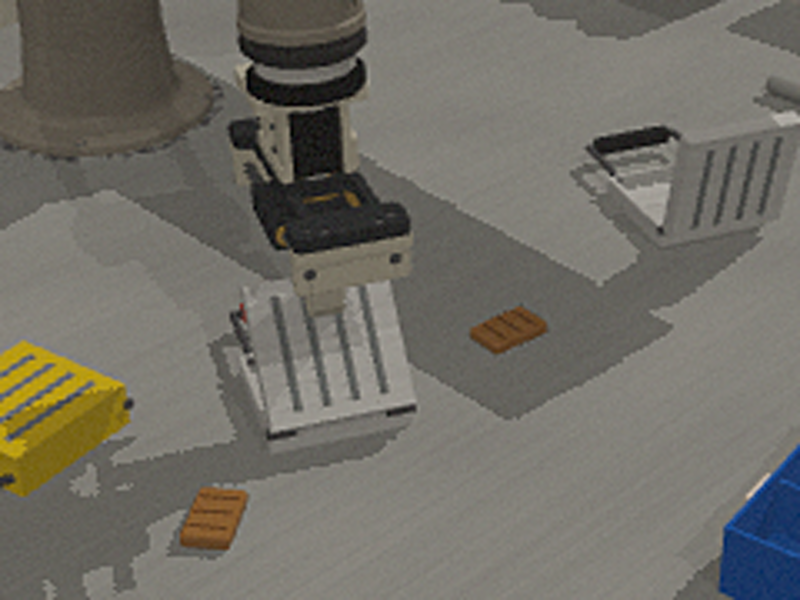

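The lid is about half closed and the toaster hasn't moved. I'll carry on down the arc.

```bash
python3 -m jog '[1,0,-8,5,0, 1,0,-7,7,0,1,0,-6,7,0]' >/dev/null;  python3 tip.py; python3 -m jog '[1,0,-4,6,0, 1,0,-3,7,0,1,0,-3,7,0]' >/dev/null;  python3 tip.py
```

```text
t5.85 tcp [ 519.4 -161.6   61.8] s 100.6 t 0.9 tipz 59.8 yaw 64.9 F [-0.6  0.1  2.8] w 0.4 q [-0.45  0.54  1.72  0.01  0.84 -0.01]
t6.15 tcp [ 509.3 -156.6   39.1] s 89.4 t 1.0 tipz 37.1 yaw 64.9 F [ 0.2 -0.2  1. ] w 0.6 q [-0.45  0.56  1.76  0.01  0.78 -0.01]
```

```bash
python3 -m jog '[1,0,0,4,0, 1,0,0,2,0]' >/dev/null;  python3 tip.py; python3 -m jog '[1,0,0,2,0]' >/dev/null;  python3 tip.py
```

```text
t6.35 tcp [ 508.7 -156.3   32.2] s 88.6 t 1.0 tipz 30.2 yaw 64.9 F [-7.5  3.5 29.1] w 0.2 q [-0.45  0.58  1.77  0.01  0.76 -0.01]
t6.45 tcp [ 508.7 -156.3   32. ] s 88.7 t 1.0 tipz 30.0 yaw 64.9 F [-12.2   4.8  37.8] w 0.6 q [-0.45  0.58  1.77  0.01  0.76 -0.01]
```

Firm contact at tool z 32, which is exactly the shut thickness. So the fingertip is at reported z + 0, and the grasp point about 19 above it. Lift off and inspect.

```bash
sed -i 's/x\[2\]-2)/x[2])/' tip.py; python3 -m jog '[1,0,0,-5,0, 1,0,0,-30,0,1,0,0,-40,0,0.5,0,-35,0,0,0.5,0,-40,0,0]' >/dev/null;  python3 tip.py; python3 look.py s5 scene 110 290 120 360
```

```text
t6.95 tcp [ 442.5 -126.2  107.6] s 15.9 t -0.2 tipz 107.6 yaw 64.8 F [ 0.2  0.5 -0.6] w 12.4 q [-0.45  0.35  1.9   0.01  0.85 -0.01]
```

View pics/s5.png

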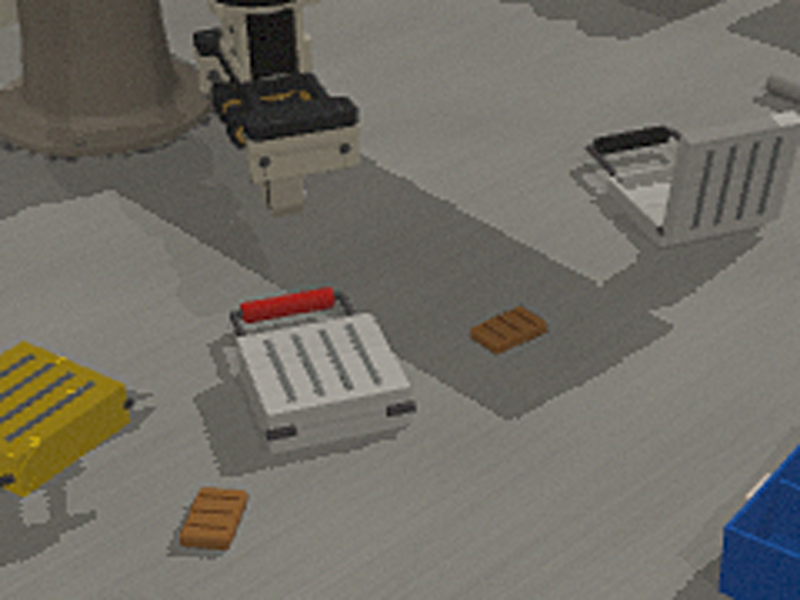

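Run:
```python
from h import *
g=np.array([428.2,-119.2]);a=np.radians(-25.4)
ex=np.array([np.cos(a),np.sin(a)]);ey=np.array([-ex[1],ex[0]])
z=np.load("pics/s5.npz");C=cloud("scene",z["d"]);p=z["p"]
S=np.c_[((C.reshape(-1,3)[:,:2])-g)@ex,((C.reshape(-1,3)[:,:2])-g)@ey,C[...,2].ravel()]
for lo,hi in((58,75),(75,90),(90,105),(105,120),(120,135),(135,150)):
    k=S[(S[:,0]>lo)&(S[:,0]<hi)&(abs(S[:,1])<40)&(S[:,2]<60)];print(lo,len(k),np.median(k[:,2]).round(1))
k=S[(S[:,2]>26)&(S[:,2]<60)&(S[:,0]>30)&(S[:,0]<180)&(abs(S[:,1])<70)]
print("lid s",np.percentile(k[:,0],[1,99]).round(1),"t",np.percentile(k[:,1],[1,99]).round(1))
hsv=cv2.cvtColor(p,cv2.COLOR_RGB2HSV).astype(int)
m=((hsv[...,0]<4)|(hsv[...,0]>174))&(hsv[...,1]>150)&(hsv[...,2]>70)
m[:,:190-10]=0;m[:185]=0
v,u=np.nonzero(m);r=cv2.minAreaRect(np.c_[u,v].astype(np.float32));print(r)
k=S.reshape(384,512,3)[m];print(len(k),k.mean(0).round(1),np.percentile(k,[2,98],axis=0).round(1))
c,_=np.linalg.eigh(np.cov(k[:,:2].T));w=np.linalg.eigh(np.cov(k[:,:2].T))[1][:,1];print(np.degrees(np.arctan2(w[1],w[0])))
```

```text
58 134 33.6
75 118 33.7
90 114 33.4
105 132 33.5
120 130 33.4
135 137 33.4
lid s [ 54.6 156.6] t [-49.8  49. ]
((205.80398559570312, 201.17198181152344), (5.813777446746826, 27.45891761779785), 79.69515228271484)
159 [ 4.7 -0.3 21.1] [[ -3.2 -33.5  13.7]
 [ 10.3  32.9  26.7]]
89.61637349370791
```

Lid is flat at about 33 mm all along, so fully shut. The grip sits at s≈1, t≈0. Going to the grip with the jaws about 50 mm open.

```bash
python3 -m jog '[0.45,0,-15,0,0,0.45,0,0,20,0,0.45,0,0,20,0,0.45,0,0,0,0]' >/dev/null;  python3 tip.py
```

```text
t7.40 tcp [ 422.9 -116.2   66.1] s -6.1 t 0.5 tipz 66.1 yaw 64.9 F [ 1.  -0.5  0.5] w 47.3 q [-0.45  0.39  1.99  0.01  0.72 -0.01]
```

```bash
python3 -m jog '[0.45,0,4,20,0,0.45,0,3,20,0,0.45,0,0,12,0,0.45,0,0,5,0,0.45,0,0,0,0]' >/dev/null;  python3 tip.py;python3 look.py s6 scene 110 290 120 360
```

```text
t7.90 tcp [ 435.5 -121.8   10.1] s 7.7 t 0.7 tipz 10.1 yaw 64.9 F [-0.6  0.5  0.8] w 50.5 q [-0.45  0.51  2.01  0.01  0.58 -0.02]
```

View pics/s6.png

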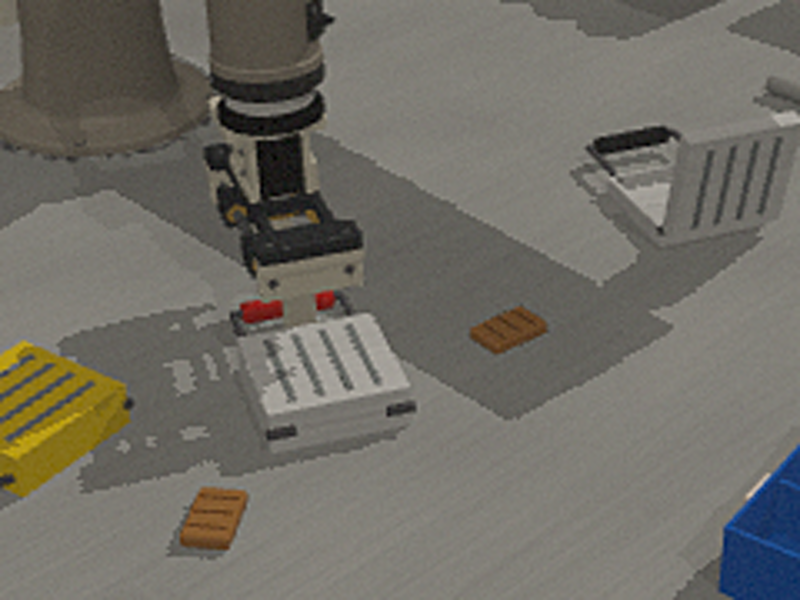

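The finger stands in front of the red grip, between the wire arms. Next: centre it, go down a little more, and close.

```bash
python3 -m jog '[0.45,0,-6,3,0,0.45,0,0,2,0,0.45,0,0,0,0]' >/dev/null;  python3 tip.py
```

```text
t8.25 tcp [ 431.  -119.6    6.6] s 2.7 t 0.8 tipz 6.6 yaw 64.9 F [ 0.3 -0.3  0.1] w 50.5 q [-0.45  0.51  2.03  0.01  0.55 -0.02]
```

```bash
python3 -m jog '[0.45,0,-1,2.5,0,1,0,0,0,0,1,0,0,0,0,1,0,0,0,0,1,0,0,0,0]' >/dev/null;  python3 tip.py; python3 -m jog '[1,0,0,0,0,1,0,0,0,0]' >/dev/null;  python3 tip.py
```

```text
t8.75 tcp [ 430.5 -119.4    4.5] s 2.2 t 0.8 tipz 4.5 yaw 64.9 F [-0.3 -0.2  0.7] w 23.2 q [-0.45  0.52  2.03  0.01  0.54 -0.02]
t8.95 tcp [ 430.3 -119.3    4.4] s 1.9 t 0.8 tipz 4.4 yaw 64.9 F [ 0.   0.4 -0.3] w 15.2 q [-0.45  0.52  2.03  0.01  0.54 -0.02]
```

Grip held at width 15.2. Lifting slowly.

```bash
python3 -m jog '[1,0,0,-10,0,1,0,0,-15,0,1,0,0,-15,0,1,0,0,-15,0,1,0,0,-15,0]' >/dev/null;  python3 tip.py; python3 -m jog '[1,0,0,-15,0,1,0,0,-15,0,1,0,0,-12,0,1,0,0,-10,0,1,0,0,-8,0]' >/dev/null;  python3 tip.py;python3 look.py s7 scene 90 290 100 366
```

```text
t9.45 tcp [ 427.2 -118.4   77.3] s -1.2 t 0.3 tipz 77.3 yaw 64.9 F [ 0.3 -1.4 -2.3] w 14.9 q [-0.45  0.37  1.98  0.01  0.74 -0.01]
t9.95 tcp [ 424.1 -117.3  143.3] s -4.5 t -0.0 tipz 143.3 yaw 64.9 F [ 1.3 -0.  -4.8] w 15.2 q [-0.45  0.26  1.91  0.01  0.92 -0.01]
```

View pics/s7.png

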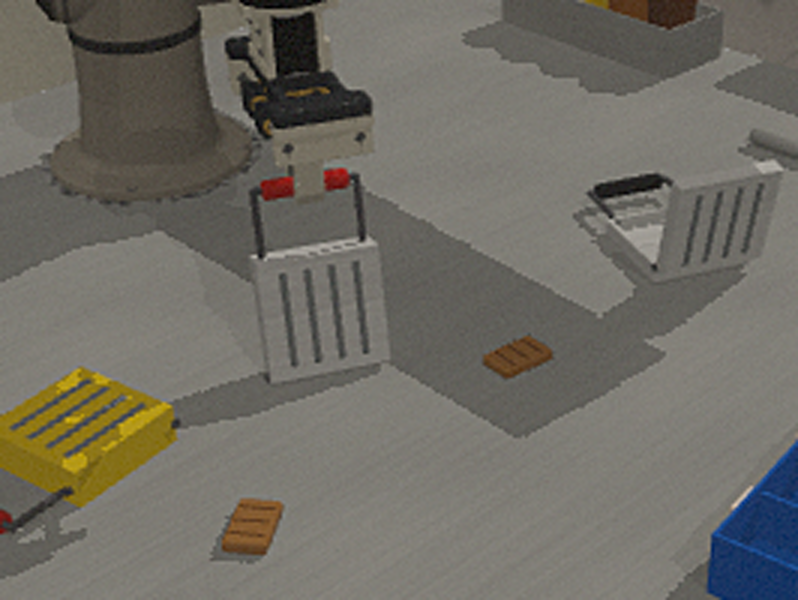

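It hangs shut with the hinge edge lowest and the lid side facing away from the robot. I'll raise it a bit to let it settle, then look.

```bash
python3 -m jog '[1,0,3,-10,0,1,0,2,-5,0,1,0,0,0,0,1,0,0,0,0,1,0,0,0,0]' >/dev/null;  python3 tip.py; python3 -m jog '[1,0,0,0,0,1,0,0,0,0,1,0,0,0,0,1,0,0,0,0,1,0,0,0,0]' >/dev/null;  python3 tip.py;python3 look.py s8 scene 90 290 100 366
python3 - <<'E'
from h import *
g=np.array([428.2,-119.2]);a=np.radians(-25.4)
ex=np.array([np.cos(a),np.sin(a)]);ey=np.array([-ex[1],ex[0]])
C=cloud("scene",np.load("pics/s8.npz")["d"]).reshape(-1,3)
S=np.c_[(C[:,:2]-g)@ex,(C[:,:2]-g)@ey,C[:,2]]
for lo in range(5,190,12):
    k=S[(S[:,0]>-30)&(S[:,0]<60)&(abs(S[:,1])<40)&(S[:,2]>=lo)&(S[:,2]<lo+12)]
    if len(k): print(lo,len(k),"s",np.median(k[:,0]).round(1))
k=S[(S[:,0]>-20)&(S[:,0]<50)&(abs(S[:,1])<45)&(S[:,2]>4)];print(np.percentile(k[:,2],[0,1,2]))
E
```

```text
t10.50 tcp [ 425.4 -117.9  157.9] s -3.0 t -0.0 tipz 157.9 yaw 64.9 F [ 1.1 -0.2 -4.7] w 15.1 q [-0.45  0.24  1.88  0.01  0.97 -0.01]
t11.00 tcp [ 424.2 -117.3  156.5] s -4.5 t -0.0 tipz 156.5 yaw 64.9 F [ 0.2  0.6 -5.1] w 14.7 q [-0.45  0.24  1.88  0.01  0.97 -0.01]
5 29 s 1.8
17 125 s 2.6
29 123 s 3.3
41 127 s 4.5
53 128 s 4.6
65 136 s 5.2
77 126 s 6.5
89 138 s 6.3
101 156 s 6.6
113 213 s -7.2
125 4 s -5.2
137 1 s -1.3
149 16 s 1.5
161 111 s 1.9
173 113 s 1.6
185 49 s 18.6
[ 4.06207269 18.07906482 23.36803273]
```

View pics/s8.png

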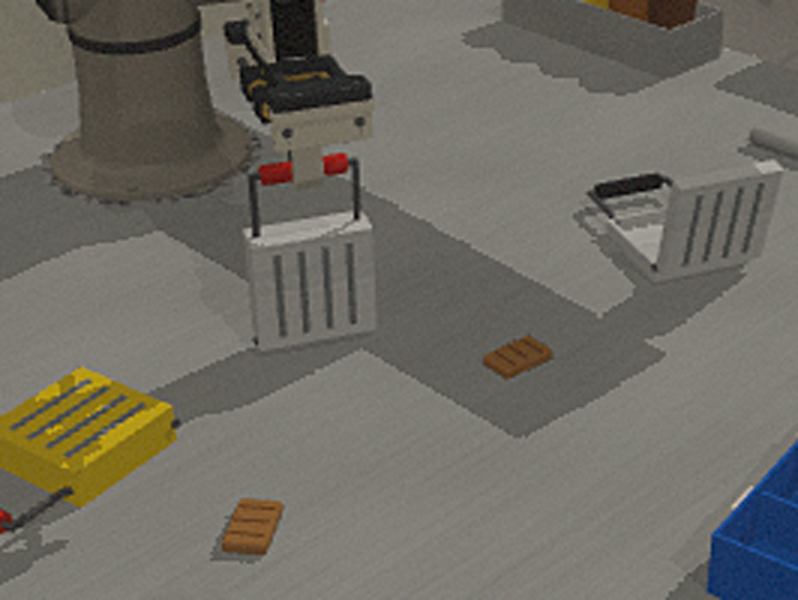

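It hangs shut and nearly vertical, with the bottom already leaning slightly towards the robot, which is the right way. Lowering to touch.

```bash
python3 -m jog '[1,0,0,5,0,1,0,0,4,0,1,0,0,0,0]' >/dev/null;  python3 tip.py; python3 -m jog '[1,0,2,1,0,1,0,2,1,0,1,0,2,0,0]' >/dev/null;  python3 tip.py
```

```text
t11.35 tcp [ 425.8 -118.1  147.3] s -2.6 t -0.0 tipz 147.3 yaw 64.9 F [ 0.2 -0.3 -4.6] w 15.1 q [-0.45  0.26  1.9   0.01  0.94 -0.01]
t11.65 tcp [ 430.6 -120.3  144.8] s 2.6 t 0.1 tipz 144.8 yaw 64.9 F [-0.5  0.2 -5.8] w 15.1 q [-0.45  0.27  1.88  0.01  0.94 -0.01]
```

```bash
python3 -m jog '[1,0,4,1,0,1,0,5,1,0]' >/dev/null;  python3 tip.py; python3 -m jog '[1,0,5,1,0,1,0,5,1,0]' >/dev/null;  python3 tip.py
```

```text
t11.85 tcp [ 440.3 -124.8  144. ] s 13.4 t 0.1 tipz 144.0 yaw 64.9 F [ 0.1 -0.3  0.5] w 15.2 q [-0.45  0.29  1.86  0.01  0.95 -0.01]
t12.05 tcp [ 451.6 -130.1  143.5] s 25.8 t 0.1 tipz 143.5 yaw 64.9 F [-0.9  1.1  8.8] w 14.9 q [-0.45  0.31  1.83  0.01  0.95 -0.01]
```

```bash
python3 -m jog '[1,0,5,0,0,1,0,5,0,0]' >/dev/null;  python3 tip.py;python3 look.py s9 scene 90 290 100 366
cat > tilt.py <<'E'
from h import *
import sys
g=np.array([428.2,-119.2]);a=np.radians(-25.4)
ex=np.array([np.cos(a),np.sin(a)]);ey=np.array([-ex[1],ex[0]])
C=cloud("scene",np.load("pics/%s.npz"%sys.argv[1])["d"]).reshape(-1,3)
S=np.c_[(C[:,:2]-g)@ex,(C[:,:2]-g)@ey,C[:,2]]
for lo in range(5,125,12):
    k=S[(S[:,0]>-60)&(S[:,0]<230)&(abs(S[:,1])<38)&(S[:,2]>=lo)&(S[:,2]<lo+12)]
    if len(k)>20: print(lo,len(k),"s",np.percentile(k[:,0],[5,50,95]).round(1))
E
python3 tilt.py s9
```

```text
t12.25 tcp [ 461.7 -134.9  144.2] s 37.0 t 0.1 tipz 144.2 yaw 64.9 F [-0.5  0.7 -3.3] w 15.4 q [-0.45  0.33  1.8   0.01  0.96 -0.01]
5 118 s [34.5 37.4 40.9]
17 120 s [35.7 38.5 41.3]
29 114 s [36.4 39.9 42.9]
41 130 s [37.8 40.8 43.9]
53 119 s [39.3 42.  44.6]
65 125 s [40.2 43.1 45.9]
77 128 s [41.4 44.5 47.7]
89 160 s [28.8 44.5 48.3]
101 214 s [15.6 28.8 46.8]
```

View pics/s9.png

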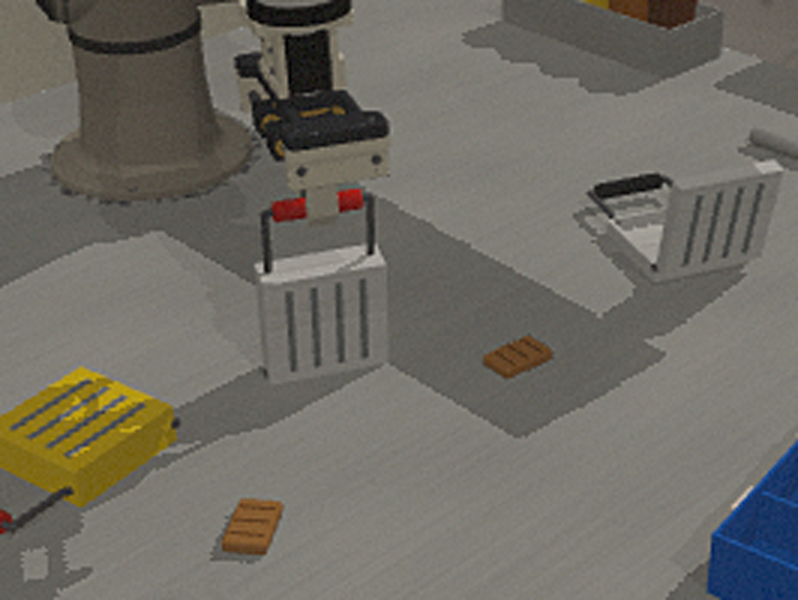

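It's tilted about 6° the right way (face slope 7.5 mm over 72), but the edge slides along. I'll move forward and down together.

```bash
python3 -m jog '[1,0,10,2,0,1,0,10,3,0]' >/dev/null;  python3 tip.py;python3 -m jog '[1,0,10,3,0]' >/dev/null;  python3 tip.py;python3 look.py s10 scene 90 290 100 366;python3 tilt.py s10
```

```text
t12.50 tcp [ 483.1 -145.1  142.5] s 60.7 t 0.2 tipz 142.5 yaw 64.9 F [ 0.4 -0.7  6. ] w 15.1 q [-0.45  0.36  1.75  0.01  0.97 -0.01]
t12.60 tcp [ 493.5 -150.   140.6] s 72.2 t 0.2 tipz 140.6 yaw 64.9 F [-0.9 -0.8 -1.1] w 14.9 q [-0.45  0.38  1.73  0.01  0.97 -0.01]
5 93 s [37.6 40.9 44.1]
17 102 s [41.4 44.6 47.8]
29 104 s [44.9 47.8 51.8]
41 102 s [49.5 52.4 55.5]
53 110 s [53.5 56.9 59.3]
65 108 s [57.4 60.4 63.2]
77 111 s [61.  64.4 68.1]
89 220 s [52.4 64.7 69.8]
101 173 s [38.6 46.8 58.2]
```

View pics/s10.png

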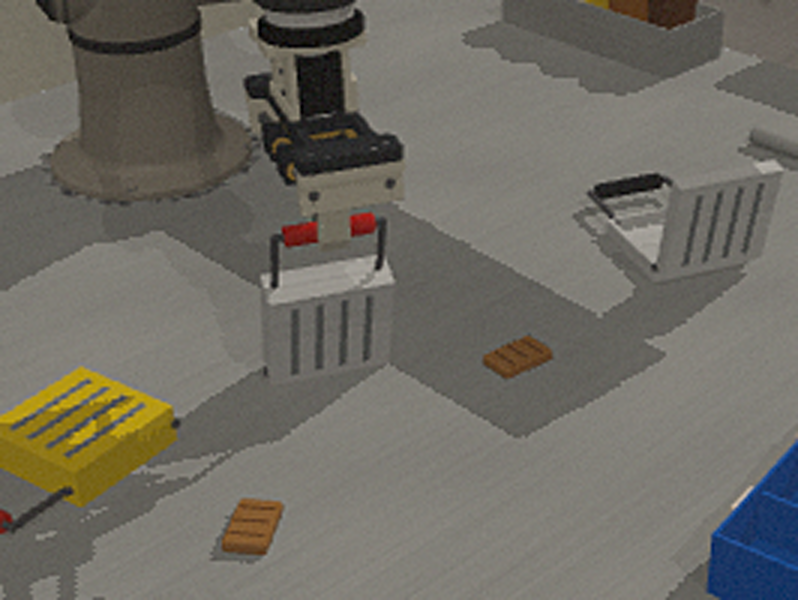

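Tilt is now about 18.5°, with the lower corner at s≈38. I'll follow the arc over it.

```bash
python3 -m jog '[1,0,10,4,0,1,0,10,5,0,1,0,8,5,0]' >/dev/null;  python3 tip.py;python3 -m jog '[1,0,9,6,0,1,0,9,6,0,1,0,9,7,0]' >/dev/null;  python3 tip.py
```

```text
t12.95 tcp [ 524.  -164.5  128.9] s 106.0 t 0.2 tipz 128.9 yaw 64.9 F [ 1.9 -2.2  4.1] w 14.8 q [-0.45  0.45  1.65  0.01  0.97 -0.01]
t13.25 tcp [ 551.6 -177.5  110. ] s 136.5 t 0.3 tipz 110.0 yaw 64.9 F [ 0.2 -1.1  0.8] w 15.0 q [-0.45  0.52  1.59  0.01  0.97 -0.01]
```

```bash
python3 -m jog '[1,0,9,9,0,1,0,8,9,0,1,0,7,9,0]' >/dev/null;  python3 tip.py;python3 look.py s11 scene 90 290 100 366;python3 tilt.py s11
```

```text
t13.55 tcp [ 576.7 -189.2   81.2] s 164.2 t 0.4 tipz 81.2 yaw 64.9 F [ 0.4 -1.4 -0.8] w 15.0 q [-0.45  0.6   1.53  0.01  0.94 -0.01]
53 54 s [ 72.3 121.1 124.2]
65 58 s [ 96.  110.4 115.1]
77 36 s [105.5 110.2 177.5]
89 137 s [164.5 169.3 186.8]
101 77 s [163.  185.5 189.2]
```

View pics/s11.png

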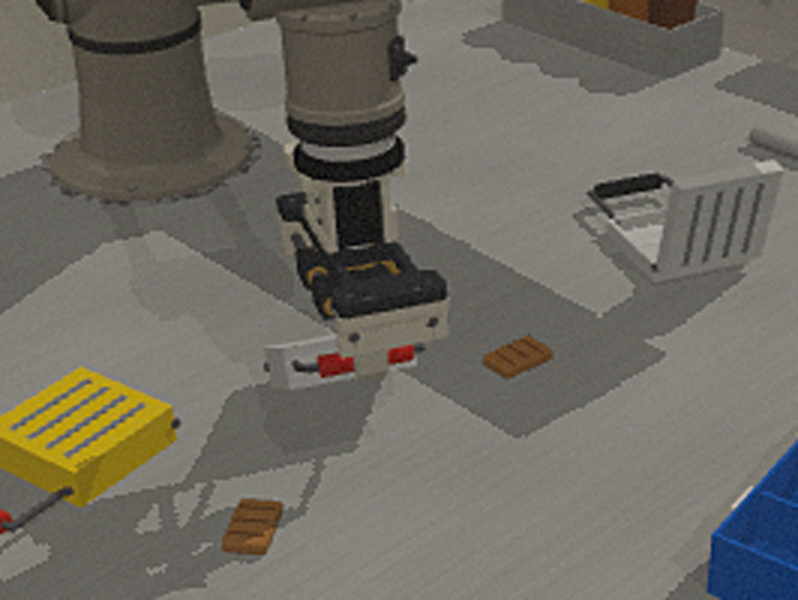

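The toaster is folding down the right way, still shut, with the hinge edge staying in place. Lowering the rest.

```bash
python3 -m jog '[1,0,6,9,0,1,0,6,9,0,1,0,4,9,0,1,0,3,9,0]' >/dev/null;  python3 tip.py;python3 -m jog '[1,0,3,9,0,1,0,2,9,0,1,0,2,8,0]' >/dev/null;  python3 tip.py
```

```text
t14.00 tcp [ 596.1 -198.    40.7] s 185.5 t 0.8 tipz 40.7 yaw 64.9 F [-0.4 -1.1 -0.7] w 14.9 q [-0.44  0.69  1.5   0.01  0.9  -0.01]
t14.30 tcp [ 603.  -201.1   11.6] s 193.0 t 1.0 tipz 11.6 yaw 64.9 F [-0.8  0.2 -1.5] w 15.2 q [-0.44  0.74  1.49  0.01  0.86 -0.01]
```

```bash
python3 -m jog '[1,0,0,3,0,1,0,0,2,0,1,0,0,0,0]' >/dev/null;  python3 tip.py;python3 -m jog '[1,0,0,1,0,1,0,0,1,0]' >/dev/null;  python3 tip.py;python3 look.py s12 scene 90 290 100 366
```

```text
t14.60 tcp [ 603.5 -201.2    5. ] s 193.5 t 1.1 tipz 5.0 yaw 64.9 F [-0.9 -1.3 -1.5] w 15.3 q [-0.44  0.75  1.49  0.01  0.85 -0.01]
t14.80 tcp [ 603.6 -201.3    4.1] s 193.7 t 1.1 tipz 4.1 yaw 64.9 F [-2.  -0.3  3.7] w 15.0 q [-0.44  0.75  1.49  0.01  0.85 -0.01]
```

View pics/s12.png

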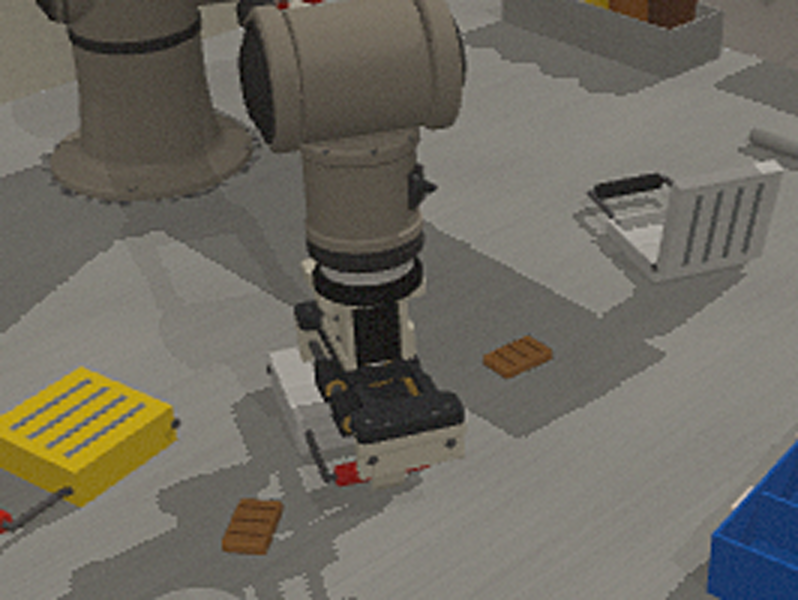

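```bash
cat > flat.py <<'E'
from h import *
import sys
g=np.array([428.2,-119.2]);a=np.radians(-25.4)
ex=np.array([np.cos(a),np.sin(a)]);ey=np.array([-ex[1],ex[0]])
C=cloud("scene",np.load("pics/%s.npz"%sys.argv[1])["d"]).reshape(-1,3)
S=np.c_[(C[:,:2]-g)@ex,(C[:,:2]-g)@ey,C[:,2]]
for lo in range(20,160,10):
    k=S[(S[:,0]>lo)&(S[:,0]<lo+10)&(abs(S[:,1])<48)&(S[:,2]>24)&(S[:,2]<55)]
    if len(k)>3: print(lo,len(k),np.median(k[:,2]).round(1), "t",k[:,1].min().round(),k[:,1].max().round())
E
python3 flat.py s12
```

```text
30 6 34.1 t -47.0 -30.0
40 21 34.1 t -46.0 -26.0
50 21 34.0 t -48.0 -27.0
60 32 34.0 t -48.0 -19.0
70 28 33.4 t -48.0 -20.0
80 22 33.2 t -47.0 -24.0
90 27 33.4 t -48.0 -25.0
100 26 33.0 t -47.0 -24.0
110 25 33.1 t -47.0 -24.0
120 33 33.2 t -47.0 -21.0
130 52 30.9 t -48.0 -23.0
```

The pan lies flat: 33–34 mm all along, the same reading as when shut upright. Letting go with a partial opening, then straight up.

```bash
python3 -m jog '[0.4,0,0,0,0,0.4,0,0,0,0,0.4,0,0,0,0,0.4,0,0,0,0]' >/dev/null;  python3 tip.py;python3 -m jog '[0.4,0,0,-10,0,0.4,0,0,-20,0,0.4,0,0,-40,0,0.4,0,0,-45,0,0.4,0,0,-45,0]' >/dev/null;  python3 tip.py
```

```text
t15.25 tcp [ 604.5 -201.4    5.2] s 194.5 t 1.4 tipz 5.2 yaw 64.9 F [-0.5 -0.8  0.7] w 42.3 q [-0.44  0.75  1.49  0.01  0.85 -0.01]
t15.75 tcp [ 592.5 -196.5  164.5] s 181.6 t 0.6 tipz 164.5 yaw 64.9 F [ 0.  -0.8 -0.2] w 55.1 q [-0.45  0.55  1.37  0.01  1.18 -0.01]
```

```bash
python3 -m jog '[0.4,0,-20,-40,0,0.4,-40,-20,-10,0,0.4,-45,0,0,0,0.4,-45,0,0,0,0.4,-45,0,0,0]' >/dev/null; python3 -m jog '[0.4,-45,-20,0,0,0.4,-40,-20,0,0,0.4,0,0,0,0]' >/dev/null; python3 tip.py;python3 look.py s13 scene 90 290 100 366; python3 look.py t13 top 110 300 50 400; python3 flat.py s13
python3 - <<'E'
from h import *
z=np.load("pics/t13.npz");p,d=z["p"],z["d"];C=cloud("top",d)
hsv=cv2.cvtColor(p,cv2.COLOR_RGB2HSV).astype(int)
m=((hsv[...,0]<4)|(hsv[...,0]>174))&(hsv[...,1]>150)&(hsv[...,2]>70);m[:,380:]=0
print("red",C[m].mean(0).round(1),m.sum())
E
```

```text
t16.55 tcp [ 406.1 -404.5  228.2] s 102.4 t -267.2 tipz 228.2 yaw 65.2 F [-0.2 -0.3 -0.4] w 54.9 q [-0.94  0.39  1.45  0.03  1.24 -0.51]
30 26 33.0 t -47.0 46.0
40 86 33.5 t -47.0 47.0
50 89 33.7 t -48.0 47.0
60 92 33.6 t -47.0 47.0
70 95 33.1 t -48.0 47.0
80 96 33.4 t -48.0 46.0
90 95 33.3 t -48.0 48.0
100 103 33.4 t -47.0 47.0
110 105 33.1 t -48.0 47.0
120 100 33.3 t -48.0 47.0
130 203 30.9 t -48.0 48.0
140 4 30.7 t -45.0 40.0
red [ 600.6 -198.7   26.4] 237
```

View pics/s13.png

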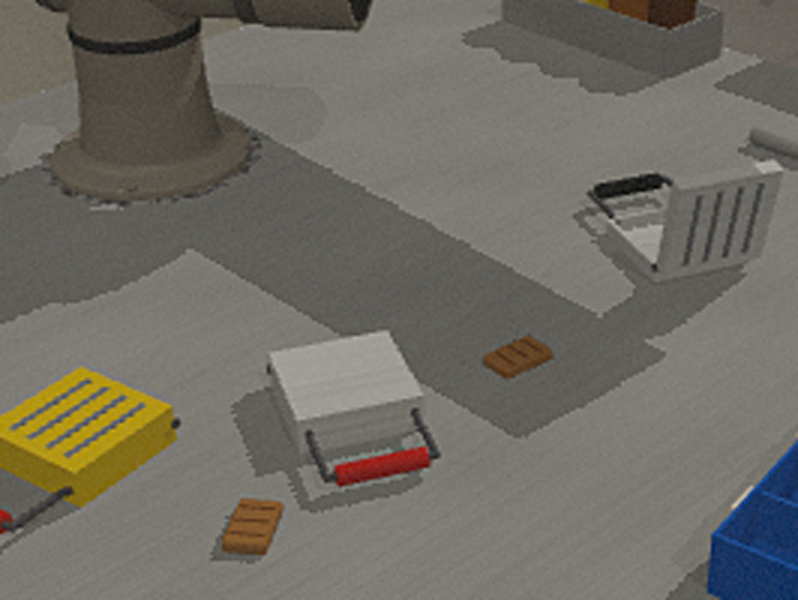

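View pics/t13.png

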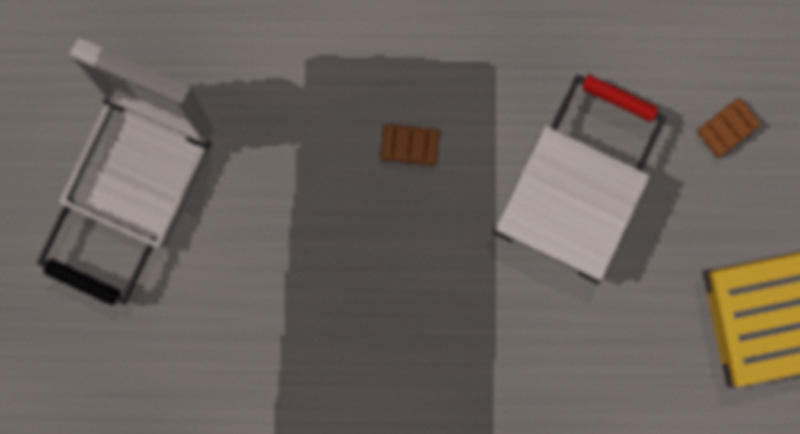

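The toaster lies flat and shut with its smooth pan underside up (top crop 575,205). Its grip is at (620,97), and no rusk has spilled out. The black-grip toaster and the two small rusks haven't moved. Handing in.

```bash
python3 -m jog '[0.4,0,0,0,0,0.4,0,0,0,0]'; python3 -c "
from plant import close_job
print(close_job())"
```

```text
time: 16.85
tool_pos: [410.9, -400.2, 229.1]
tcp_rot: [3.071, -0.002, 1.143]
contact_force: [0.3, 0.4, 0.7]
grip_width: 54.8
the job is handed in; nothing more can be done
None
```

I shut the red-grip toaster over its rusk and lifted it by its grip. I then tipped it over its hinge edge onto the lid, let go and moved clear, handing in at about 16.9 s.

**Last checks:**
- **Lying flat:** the upturned pan reads 33.0–33.7 mm over almost its whole length, and about 31 mm in the last strip at its handle edge. Shut and upright it read about 33.5 mm.
- **Shut, rusk inside:** the lid looks closed and nothing spilled. The rusk can't be seen inside, so this rests on no rusk showing outside the toaster.
- **Other things:** the empty toaster and the loose rusks haven't moved, judged by eye in the pictures.

**What disagreed or went wrong:**
- **Fingertip height:** the fingertips were about 25 mm higher than the stated tool geometry put them. My first push passed over the lid without touching it. I corrected the height from the camera and confirmed it on contact at 32 mm.
- **Force when shutting:** pressing the lid shut briefly reached 38 N straight up and about 40 N in total. It was on the fingertips, not the gripper's body.

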